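# Centre a circuit module on the inspection stage and bring the microscope over it

### The arm

A 7-joint arm with a two-finger parallel gripper is mounted at the origin on the work surface. World frame = base frame: x ahead of the robot, y to its left, z up, the work surface at z = 0. Lengths are in mm, angles in rad, forces in N, time in s.
With the tool pointing down it reaches from about 400 to 875 mm from the base axis. Payload 4.4 kg.
Tool frame: the origin (TCP) lies between the finger pads; the fingertips stand 17 mm ahead of it and the grasp point (between the pads) lies 2 mm behind it; z points along the fingers, y is the line along which they close (so a half turn about z gives the same grasp; the last joint's range is limited). The gripper opens to 85 mm and grips with 20 to 120 N. Pads are 22 mm wide; open, the fingers measure 114 mm over their backs; the gripper's body (76 mm by 85 mm) begins 54 mm behind the grasp point. The pads swing forward as they close: fully open they stand 13 mm farther back than shut.
Start: joints at [-1.3, 0.628, 0.038, 1.517, -0.027, 0.996, -0.02], TCP at [214.782, 613.503, 248.313] pointing down, gripper open.
Joint ranges: [-3.06, 3.06], [-0.37, 2.12], [-1.25, 1.32], [0.18, 2.47], [-1.1, 4.24], [0.23, 1.98], [-2.94, 2.94]. Speed limits (rad/s): [2.57, 2.57, 3.14, 3.14, 3.14, 3.14, 3.14].

### API

Orientations are given as [roll, pitch, yaw] about the fixed x, y, z axes, in that order (R = Rz(yaw) Ry(pitch) Rx(roll)).
In Python, from cell import sensors, get_image, ctrl gives the robot as it stands.
- The arm moves only by the tool send_rows, never from a script. Its argument "series" is a list of rows, each a list of 3 entries, a list of its own where there are three numbers: the finger opening in mm, from 0 to 85.4, then the shift along the world's x, y, z in units of 60 mm (1.0 is 60 mm), then the turn, a rotation vector about the world's x, y, z in units of 5 degrees (1.0 is 5 degrees). A call has 1 to 8 rows; each row shifts and turns the commanded pose from where the row before left it; what a row does not reach is not made up. A row lasts 1/8 s, in which the tool goes at most 62.5 mm and 10.7 degrees, less where a joint would pass 70% of its speed; a pose out of reach is approached as far as the arm can. A call is refused whole if a number of a shift passes 1 or a number of a turn 1, either way. A call with a gripper value outside its range is refused whole. The fingers move at their own pace and stop on an object; the grip force is fixed at half the most. Time passes only in rows, so rows that do not move let the fingers close. It gives the time, the measured TCP pose, the force, the opening and the grip force at its end, in the units of the state.
- sensors.read_state(): the state, without advancing time (a new reading comes with each control period).
- get_image(name): name is "scene" or "side" or "wrist"; returns a dict with "img" (384x512x3 uint8, red, green, blue), "depth" (384x512 float32, mm along the optical axis (not along the pixel's ray), 0 where there is no reading), "vfov" (degrees; the focal length in pixels is half the picture's height over the tangent of half this angle, whatever the lens; pixels are square), "cx", "cy" (the principal point, pixels), "k1" (the pictures are not rectified: a ray, as slopes to the right and down, at radius r is drawn at 1 + k1 r^2 times it, then the intrinsics apply), "world_to_cam" (4x4, takes a point from world to camera coordinates). Camera axes: x right, y down, z forward; pixel columns grow to the right and rows downward; lengths in mm; the calibration is good to about 2 mm. A picture is of the moment at which its call begins.
- ctrl.finish_job(): hands the job in; it is judged then, once.
The state is a dict: "clock": time; "qpos": joint angles; "qd": joint speeds; "tau": joint torques, N m; "eef_pos": TCP position; "tool_rot": TCP orientation; "force": force on the tool from outside, world axes, zero at the start; "torque": the same for the moment, N m; "width": finger opening in mm; "gripper_force": force on a finger pad.
Only numpy, scipy, OpenCV 4.12 (cv2) and the standard library are available. Lean on these libraries where they do the work, as an engineer would, in place of code of your own. Each camera call takes 0.05 s, during which the arm holds its last target. There are 200 camera calls.

### The job

Slide the circuit module along the stage plate, never lifting it or tipping it, until its long side sits squarely against the rear stop and it is centred between the two side stops. Then swing the microscope arm in as far as it goes, so that the lens stands over the module, and leave the other things on the bench where they are.

Things in the scene. Friction and masses are not known exactly. Their poses are not given: they have to be found in the camera images.
- stage: Fixed inspection stand: aluminium plate, 270 mm (x) by 240 mm (y), its top face 14 mm above the bench, x -120 to +150 and y -120 to +120 mm in this frame. Origin at bench level. +x is its rear (away from the robot, within 15 degrees), y left, z up. At (120, 0) mm a steel column of 16 mm diameter stands up to 160 mm above the bench.
- seat (a point): Point on the plate's top face at (36, 0, 14) mm in the stage's frame, same axes: the centre of a black disc of 60 mm diameter, flush with the plate. The middle of the module's underside belongs here. The lens is above it when the arm is fully in.
- rear_stop (a point): Middle of the front face of the rear stop, at its foot on the plate: (60, 0, 14) mm in the stage's frame. A steel bar along the stage's y, 112 mm long, 10 mm thick, 6 mm high.
- stop_left (a point): Foot of the inner face of the left (+y) side stop, mid-length: (48, 46, 14) mm in the stage's frame. A steel bar along the stage's x, from x +36 to +60 mm, 10 mm thick, 6 mm high.
- stop_right (a point): The same for the right (-y) side stop: (48, -46, 14) mm in the stage's frame. The inner faces of the side stops are 92 mm apart.
- module: Loose circuit module: green board in a gold-coloured metal carrier, a block 48 mm (its x) by 64 mm (its y) by 14 mm high, 80 to 170 g. Origin at the centre of its underside. It starts flat on the plate, in front and right (-y) of its place, turned up to 30 degrees. In place its axes are parallel to the stage's, a 64 mm side against the rear stop, 14 mm free from each end to its side stop.
- scope_arm (a joint): Swing angle of the microscope arm about the column (vertical axis), rad. 0: fully in against its end stop, pointing to the stage's -x, lens over the seat. It grows as the arm swings out, clockwise seen from above, to the stage's +y side, up to 1.6. Starts at 1.25 to 1.55, stays where it is left, takes 1 to 2 N at the barrel to move.
- pivot (a point): Point on the arm's vertical swing axis at the height of the arm's middle, 135 mm above the bench, at (120, 0, 135) mm in the stage's frame. It turns with the arm.
- barrel (a point): Point on the axis of the white upright microscope barrel, 84 mm from the pivot, 135 mm above the bench. Barrel 32 mm in diameter, from 109 to 175 mm above the bench; clamp ring 39 mm in diameter from 127 to 143 mm; black lens nose below, up to 29 mm in diameter, down to 93 mm. The arm from pivot to barrel is 16 mm wide, 14 mm high, centred at 135 mm.
- bracket: Bystander: gold-coloured metal U bracket, 75 x 26 x 32 mm, lying on the bench to the right. Origin at the centre of its underside.
- spool: Bystander: green flanged spool of 52 mm diameter, 40 mm high, standing on the bench to the right. Origin at the centre of its underside.
- parts_tray: Bystander: grey divided parts tray, 100 x 140 x 22 mm, on the bench to the left. Origin at the centre of its underside.
- screwdriver: Bystander: screwdriver 170 mm long lying on the bench to the left.
Things that resemble listed ones, but are neither listed nor needed, are in the scene too. What is shaped like the module but blue or turquoise is not meant.

How it is judged (in metres and radians):
On the way, in this order (a step that is already met when the one before it is completed fails the run):
1. the module lies flat against the rear stop, square and centred between the side stops, while the microscope arm is still out (x of module in the frame of seat between -0.003 and 0.003 m and y of module in the frame of seat between -0.004 and 0.004 m and z of module in the frame of seat below 0.002 m and angle between the x axis of module and the x axis of seat, either way round below 0.06 rad and value of joint scope_arm above 0.6 rad), for 0.2 s.
2. the microscope arm is swung fully in (value of joint scope_arm below 0.06 rad), for 0.2 s.
At the end, for the whole second after the job is handed in: The module lies flat and still on the plate, against the rear stop to within 3 mm, centred between the side stops to within 4 mm, square to within 0.06 rad (3.4 degrees), and the microscope arm is in to within 0.06 rad of its end stop (x of module in the frame of seat between -0.003 and 0.003 m and y of module in the frame of seat between -0.004 and 0.004 m and z of module in the frame of seat below 0.002 m and angle between the x axis of module and the x axis of seat, either way round below 0.06 rad and linear speed of module below 0.01 m/s and value of joint scope_arm below 0.06 rad); the robot touches nothing.
It fails at once if the module is lifted more than 5 mm off the plate or leaves it (z of module in the frame of seat above 0.005 m or z of module in the frame of seat below -0.005 m).
It fails at once if the module is tipped by more than 0.2 rad (angle between module's own z axis and vertical above 0.2 rad).
It fails at once if a bystander is moved more than 15 mm (distance of any of bracket, spool, parts_tray, screwdriver from where it was at the start of the episode above 0.015 m).
It also fails if it takes over 72 s, if anything falls off the work surface, if the arm or the gripper's body presses on something with over 40 N, if the wrist force passes 120 N, or if a joint passes its speed limit or range.

## Working session

There is one attempt and no reset: what is moved stays moved. The work goes in short steps, Python scripts to look and compute and a tool call to move; the robot and the scene stay as the last step left them, time stands still between calls to the robot, and variables do not carry over. Pictures are saved under pics/ and viewed, at most 10 in all, crops included, and the job is handed in when it is done.

Besides the shell and the picture viewer there is one more tool, called after "Request:" in YAML: its name, and indented under it one key for each argument. send_rows: Moves the arm, as the interface text tells. Its arguments: {"type":"object","properties":{"series":{"type":"array"}},"required":["series"]}

```bash
mkdir -p pics; cat > h.py <<'E'
import numpy as np, cv2
from cell import sensors,get_image,ctrl
def cam(n):
    d=get_image(n); f=192/np.tan(np.radians(d["vfov"]/2)); d["f"]=f; d["M"]=np.array(d["world_to_cam"]); return d
def ray(d,u,v):
    x=(np.asarray(u,float)-d["cx"])/d["f"]; y=(np.asarray(v,float)-d["cy"])/d["f"]; xu,yu=x,y
    for _ in range(20):
        s=1+d["k1"]*(xu**2+yu**2); xu,yu=x/s,y/s
    R=d["M"][:3,:3]; c=-R.T@d["M"][:3,3]
    return c,np.stack([xu,yu,np.ones_like(xu)],-1)@R, np.stack([xu,yu,np.ones_like(xu)],-1)
def plane(d,u,v,z):
    c,r,_=ray(d,u,v); return c+r*((z-c[2])/r[...,2])[...,None]
def cloud(d):
    v,u=np.mgrid[:384,:512]; c,r,_=ray(d,u,v); return c+r*d["depth"][...,None]
def proj(d,p):
    q=np.asarray(p)@d["M"][:3,:3].T+d["M"][:3,3]; s=q[...,:2]/q[...,2:]; k=1+d["k1"]*(s**2).sum(-1,keepdims=True)
    return s*k*d["f"]+[d["cx"],d["cy"]]
E
python3 - <<'E'
from h import *
ims=[]
for n in ["scene","side"]:
    d=cam(n); np.savez(n+".npz",**{k:v for k,v in d.items()}); cv2.imwrite(f"pics/{n}0.png",cv2.resize(d["img"][...,::-1],(800,600)))
    print(n,-d["M"][:3,:3].T@d["M"][:3,3],d["vfov"],d["k1"],d["M"][2,:3])
s=sensors.read_state();print(s)
E
```

```text
scene [1295.59933736  697.99067141  801.62937182] 48.375525681771045 -0.07736307202372024 [-0.62823702 -0.54954526 -0.55074336]
side [ 300.99929316 -759.62579145  758.52052328] 51.1548567039366 -0.1384394042804785 [ 0.18892326  0.74930301 -0.63470701]
{'clock': 0.1, 'qpos': array([-1.29981773,  0.62926215,  0.03844355,  1.51827343, -0.0270209 ,
        0.99629147, -0.02000581]), 'qd': array([-0.0007709 , -0.00358694,  0.00244492, -0.00167024, -0.00026559,
       -0.00075528, -0.00041116]), 'tau': array([ 3.56911718e-03, -5.64532435e+01,  1.23030737e+00, -1.93973744e+01,
        1.12008193e-02,  5.50221739e-03,  3.31262152e-05]), 'eef_pos': array([214.58037966, 612.99555022, 247.47373343]), 'tool_rot': array([-3.13987588e+00, -3.63084714e-07,  2.80479773e+00]), 'force': array([0.46615072, 0.00312597, 0.22590171]), 'torque': array([-0.02881956,  0.0328742 ,  0.0089237 ]), 'gripper_force': 0.0, 'width': 85.49469512111672}
```

View pics/scene0.png

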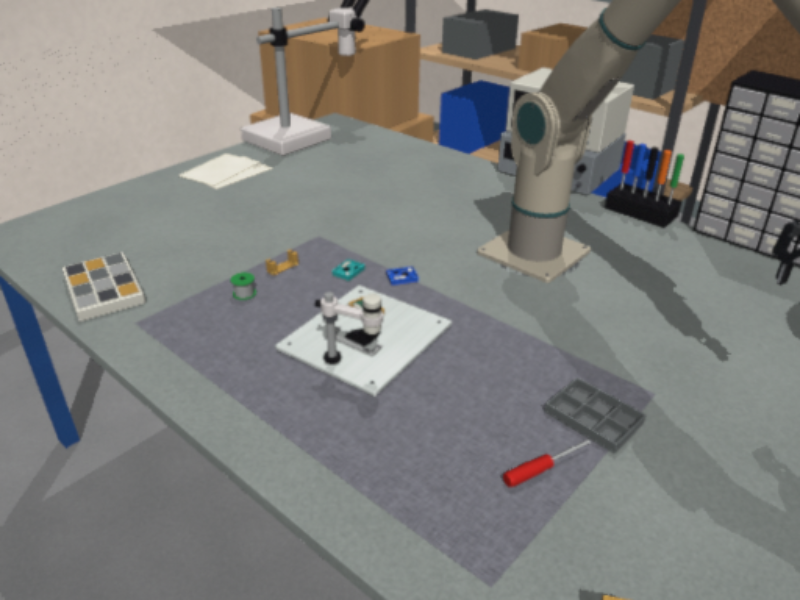

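View pics/side0.png

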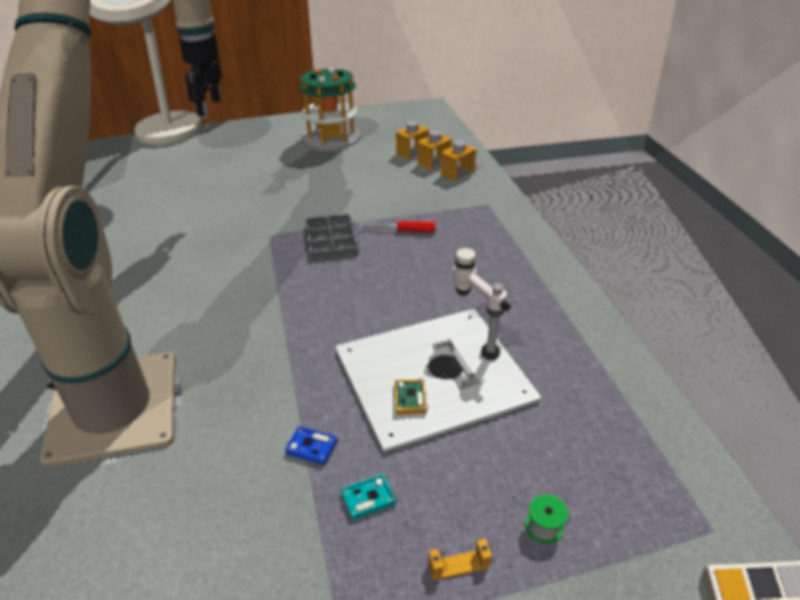

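The scene view shows the plate at about (365,338), with the microscope arm partly hiding the module. The side view has the module clear at (410,396), the plate around (437,380), the black seat disc at (445,366), and the arm out at (465,270). I'll measure from the side view.

```bash
cat > m.py <<'E'
from h import *
def fit(d):
    img=d["img"];P=cloud(d);hsv=cv2.cvtColor(img,cv2.COLOR_RGB2HSV).astype(int)
    print("plate z",np.median(P[(hsv[...,2]>170)&(hsv[...,1]<40)&(abs(P[...,2]-14)<8)][:,2]))
    m=((hsv[...,2]>150)&(hsv[...,1]<40)&(abs(P[...,2]-14)<8)&(P[...,0]>300)&(P[...,0]<800)&(abs(P[...,1])<300)).astype(np.uint8)
    c=max(cv2.findContours(m,0,cv2.CHAIN_APPROX_NONE)[0],key=cv2.contourArea)
    h=cv2.convexHull(c)[:,0]
    q=plane(d,h[:,0],h[:,1],14.)[:,:2].astype(np.float32)
    return cv2.minAreaRect(q)
def module(d):
    img=d["img"];P=cloud(d);hsv=cv2.cvtColor(img,cv2.COLOR_RGB2HSV).astype(int)
    return img,P,hsv
if __name__=="__main__":
    for n in ["side","scene"]:
        d=cam(n);print(n,fit(d))
        img,P,hsv=module(d)
        g=((hsv[...,1]>90)&(hsv[...,0]>8)&(hsv[...,0]<85)&(P[...,0]>300)&(P[...,0]<800)&(abs(P[...,1])<250)&(P[...,2]>5)&(P[...,2]<45)).astype(np.uint8)
        for c in cv2.findContours(g,0,cv2.CHAIN_APPROX_NONE)[0]:
            if cv2.contourArea(c)<40: continue
            c=c[:,0]; q=plane(d,c[:,0],c[:,1],28.)[:,:2].astype(np.float32)
            print("mod",c.mean(0),cv2.minAreaRect(q),np.median(P[c[:,1],c[:,0],2]))
        w=(P[...,2]>60)&(P[...,2]<190)&(P[...,0]>300)&(P[...,0]<800)&(abs(P[...,1])<300)
        pw=P[w]; print("high",len(pw),[ (z,pw[(abs(pw[:,2]-z)<8)][:,:2].min(0).round(),pw[(abs(pw[:,2]-z)<8)][:,:2].max(0).round()) for z in (70,90,118,135,165)])
        if n=="side": cv2.imwrite("pics/c.png",cv2.resize(img[190:300,200:360,::-1],None,fx=5,fy=5,interpolation=cv2.INTER_CUBIC))
E
python3 m.py
```

```text
plate z 14.484707441302533
side ((532.6707153320312, -60.707244873046875), (271.4388122558594, 243.160400390625), 7.301167964935303)
mod [263.02816901 252.44366197] ((475.3593444824219, -118.20795440673828), (71.56816864013672, 47.8231315612793), 80.02252960205078) 26.3653299576078
high 766 [(70, array([629., -55.]), array([643., -43.])), (90, array([599., -56.]), array([643.,  33.])), (118, array([594., -62.]), array([648.,  31.])), (135, array([589., -77.]), array([650.,  43.])), (165, array([593., -56.]), array([644.,  46.]))]
plate z 12.157125114951555
scene ((537.910400390625, -56.02748107910156), (271.6672668457031, 241.25595092773438), 7.501203536987305)
high 704 [(70, array([635., -48.]), array([649., -37.])), (90, array([604., -51.]), array([648.,  45.])), (118, array([601., -56.]), array([655.,  50.])), (135, array([597., -73.]), array([654.,  54.])), (165, array([597., -54.]), array([649.,  49.]))]
```

View pics/c.png

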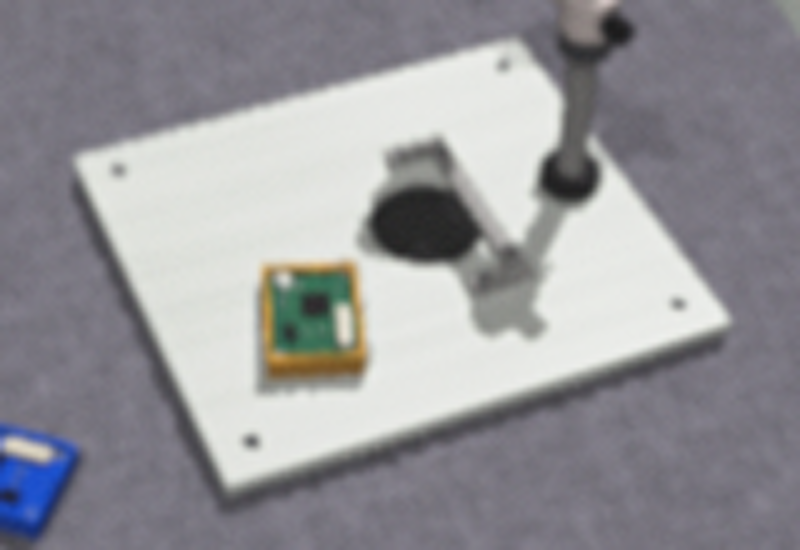

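The crop shows the module at (315,318), the seat disc at (425,222) and the steel stop bars next to it (rear bar from (440,140) to (520,265)). I'll move over the stage and take a wrist view for a finer relative measurement.

Request:
send_rows:
  series:
    - [85,[0.7,-0.6,0.2],[0,0,0]]
    - [85,[0.7,-0.6,0.2],[0,0,0]]
    - [85,[0.7,-0.6,0.2],[0,0,0]]
    - [85,[0.7,-0.6,0.2],[0,0,0]]
    - [85,[0.2,-0.9,0],[0,0,1]]
    - [85,[0.2,-0.9,0],[0,0,1]]
    - [85,[0.2,-0.9,0],[0,0,0]]
    - [85,[0.2,-0.9,0],[0,0,0]]

```text
clock: 1.2
eef_pos: [431.0, 251.6, 296.3]
tool_rot: [3.141, 0.0, 2.979]
force: [1.2, 0.3, -0.5]
width: 85.2
gripper_force: 0.0
```

Request:
send_rows:
  series:
    - [85,[0.2,-0.9,0],[0,0,0]]
    - [85,[0.2,-0.9,0],[0,0,0]]
    - [85,[0.2,-0.9,0],[0,0,0]]
    - [85,[0.2,-0.9,0],[0,0,0]]
    - [85,[0.2,-0.9,0],[0,0,0]]
    - [85,[0.0,-0.9,0],[0,0,0]]
    - [85,[0,0,0],[0,0,0]]
    - [85,[0,0,0],[0,0,0]]

```text
clock: 2.2
eef_pos: [490.7, -70.0, 296.2]
tool_rot: [3.141, -0.0, 2.979]
force: [1.2, 1.0, 0.0]
width: 84.8
gripper_force: 0.0
```

```bash
python3 - <<'E'
from h import *
d=cam("wrist"); np.savez("w1.npz",**d); print(-d["M"][:3,:3].T@d["M"][:3,3],d["M"][2,:3],d["vfov"],d["k1"])
cv2.imwrite("pics/w1.png",d["img"][...,::-1]); s=sensors.read_state(); print(s["eef_pos"],s["tool_rot"],s["qpos"],s["clock"])
E
```

```text
[411.45918809 -56.78132111 421.40995991] [ 0.30937699 -0.05054141 -0.94959541] 61.28775293570216 -0.03627402667139925
[490.74729635 -69.24616961 296.21138267] [ 3.14078209e+00 -4.26019408e-04  2.98086979e+00] [-0.00891907  0.35161812  0.12657604  1.87719427 -0.0558703   0.91650847
  1.55410257] 2.25
```

View pics/w1.png

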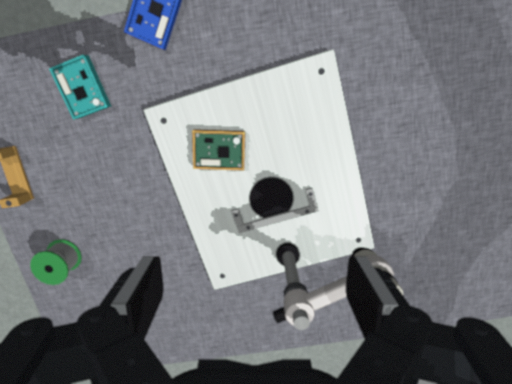

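The wrist view shows the module (219,149), the seat disc (271,197) with the stop bars behind it, the column foot (287,253) and the barrel (375,275). I'll measure the seat and module from it.

```bash
cat > w.py <<'E'
from h import *
def wmeas(d):
    img=d["img"];hsv=cv2.cvtColor(img,cv2.COLOR_RGB2HSV).astype(int);P=cloud(d)
    near=(P[...,2]>0)&(P[...,2]<45)&(abs(P[...,0]-535)<190)&(abs(P[...,1]+58)<170)
    # plate
    m=((hsv[...,2]>165)&(hsv[...,1]<40)&near).astype(np.uint8)
    h=np.concatenate([c for c in cv2.findContours(m,0,1)[0] if cv2.contourArea(c)>300])
    h=cv2.convexHull(h)[:,0]; q=plane(d,h[:,0],h[:,1],14.)[:,:2].astype(np.float32)
    print("plate",cv2.minAreaRect(q))
    # disc
    m=((hsv[...,2]<45)&near&(np.hypot(P[...,0]-556,P[...,1]+56)<45)).astype(np.uint8)
    c=max(cv2.findContours(m,0,1)[0],key=cv2.contourArea)[:,0]
    q=plane(d,c[:,0],c[:,1],14.)[:,:2]
    A=np.c_[2*q,np.ones(len(q))]; s=np.linalg.lstsq(A,(q**2).sum(1),rcond=None)[0]
    print("disc fit",s[:2],np.sqrt(s[2]+s[0]**2+s[1]**2),cv2.minEnclosingCircle(q.astype(np.float32)))
    # module
    m=((hsv[...,1]>100)&(hsv[...,0]>8)&(hsv[...,0]<82)&near).astype(np.uint8)
    m=cv2.morphologyEx(m,cv2.MORPH_CLOSE,np.ones((5,5)))
    c=max(cv2.findContours(m,0,1)[0],key=cv2.contourArea)[:,0]
    q=plane(d,c[:,0],c[:,1],28.)[:,:2].astype(np.float32); print("mod",c.mean(0),cv2.minAreaRect(q))
    return P,hsv,near
if __name__=="__main__":
    import sys
    d=cam("wrist"); P,hsv,near=wmeas(d)
    s=sensors.read_state(); print(s["eef_pos"],s["tool_rot"],s["force"],s["width"],s["clock"])
E
python3 w.py
```

```text
plate ((531.30859375, -59.57987976074219), (268.68878173828125, 239.1026611328125), 7.2954254150390625)
disc fit [551.21743025 -57.19593694] 26.641143725237313 ((552.1851806640625, -57.256771087646484), 27.923912048339844)
mod [217.44186047 149.22674419] ((475.2975158691406, -111.8639144897461), (62.10654830932617, 47.26387023925781), 78.67694854736328)
[490.7820976  -68.93183446 296.23038313] [ 3.14085220e+00 -4.01815872e-04  2.98174076e+00] [-0.61647182  0.05418673  0.18429416] 85.1443717945537 2.3
```

Request:
send_rows:
  series:
    - [64,[-0.1,0.5,-0.7],[0,0,-0.2]]
    - [64,[-0.1,0.5,-0.7],[0,0,-0.2]]
    - [64,[0,0,-0.9],[0,0,0]]
    - [64,[0,0,-0.9],[0,0,0]]
    - [64,[0,0,-0.6],[0,0,0]]
    - [64,[0,0,-0.3],[0,0,0]]
    - [64,[0,0,0],[0,0,0]]
    - [64,[0,0,0],[0,0,0]]

```text
clock: 3.3
eef_pos: [479.3, -9.7, 51.0]
tool_rot: [3.141, 0.001, 2.946]
force: [0.3, 0.3, -0.1]
width: 64.1
gripper_force: 0.0
```

Request:
send_rows:
  series:
    - [64,[0,0,-0.05],[0,0,0]]
    - [64,[0,0,-0.05],[0,0,0]]
    - [64,[0,0,-0.03],[0,0,0]]
    - [64,[0,0,0],[0,0,0]]

```text
clock: 3.8
eef_pos: [478.7, -10.5, 42.5]
tool_rot: [-3.142, -0.0, 2.944]
force: [0.6, -0.3, 0.5]
width: 64.3
gripper_force: 0.0
```

Request:
send_rows:
  series:
    - [64,[0,0,-0.03],[0,0,0]]
    - [64,[0,0,-0.03],[0,0,0]]
    - [64,[0,0,-0.03],[0,0,0]]
    - [64,[0,0,0],[0,0,0]]

```text
clock: 4.3
eef_pos: [478.7, -10.5, 36.9]
tool_rot: [-3.142, -0.0, 2.944]
force: [0.4, 1.3, -0.5]
width: 63.6
gripper_force: 0.0
```

Request:
send_rows:
  series:
    - [64,[0,0,-0.03],[0,0,0]]
    - [64,[0,0,-0.03],[0,0,0]]
    - [64,[0,0,0],[0,0,0]]

```text
clock: 4.68
eef_pos: [478.7, -10.5, 33.4]
tool_rot: [-3.141, -0.0, 2.944]
force: [-0.3, -0.1, 0.3]
width: 63.7
gripper_force: 0.0
```

Request:
send_rows:
  series:
    - [64,[0,0,-0.03],[0,0,0]]
    - [64,[0,0,-0.03],[0,0,0]]
    - [64,[0,0,0],[0,0,0]]

```text
clock: 5.05
eef_pos: [478.7, -10.5, 29.8]
tool_rot: [-3.141, -0.0, 2.944]
force: [-0.1, -0.3, -0.8]
width: 64.2
gripper_force: 0.0
```

Request:
send_rows:
  series:
    - [64,[0,0,-0.02],[0,0,0]]
    - [64,[0,0,-0.02],[0,0,0]]
    - [64,[0,0,0],[0,0,0]]

```text
clock: 5.42
eef_pos: [478.7, -10.5, 27.5]
tool_rot: [-3.142, -0.0, 2.944]
force: [0.4, 0.5, -0.2]
width: 63.9
gripper_force: 0.0
```

Request:
send_rows:
  series:
    - [64,[0,0,-0.02],[0,0,0]]
    - [64,[0,0,0],[0,0,0]]

```text
clock: 5.68
eef_pos: [478.8, -10.5, 26.3]
tool_rot: [-3.142, -0.0, 2.944]
force: [-0.1, -0.8, 0.3]
width: 63.9
gripper_force: 0.0
```

Request:
send_rows:
  series:
    - [64,[0,0,-0.02],[0,0,0]]
    - [64,[0,0,0],[0,0,0]]

```text
clock: 5.92
eef_pos: [478.8, -10.5, 25.1]
tool_rot: [-3.142, -0.0, 2.944]
force: [-0.3, -0.0, 0.4]
width: 64.2
gripper_force: 0.0
```

Request:
send_rows:
  series:
    - [64,[0,0,-0.02],[0,0,0]]
    - [64,[0,0,0],[0,0,0]]

```text
clock: 6.18
eef_pos: [478.8, -10.5, 24.9]
tool_rot: [3.141, 0.0, 2.944]
force: [-1.6, -1.0, 14.3]
width: 64.0
gripper_force: 6.7
```

Request:
send_rows:
  series:
    - [64,[0,0,-0.02],[0,0,0]]
    - [64,[0,0,0],[0,0,0]]

```text
clock: 6.42
eef_pos: [478.8, -10.5, 24.9]
tool_rot: [3.14, 0.001, 2.944]
force: [-4.6, -0.3, 28.0]
width: 64.0
gripper_force: 13.7
```

Request:
send_rows:
  series:
    - [64,[0,0,0.62],[0,0,0]]
    - [80,[0,-0.6,0],[0,0,0]]
    - [80,[0,-0.6,0],[0,0,0]]
    - [80,[-0.06,-0.49,0],[0,0,0]]
    - [80,[0,0,0],[0,0,0]]

```text
clock: 7.05
eef_pos: [474.8, -114.8, 60.1]
tool_rot: [-3.14, 0.001, 2.94]
force: [-0.7, 0.1, 0.3]
width: 80.4
gripper_force: 0.0
```

```bash
python3 - <<'E'
from w import *
d=cam("wrist"); 
try: wmeas(d)
except Exception as e: print(e)
cv2.imwrite("pics/w2.png",d["img"][...,::-1])
E
```

```text
plate ((498.2926025390625, -75.59934997558594), (215.94439697265625, 222.79661560058594), 2.729565143585205)
disc fit [551.7229793 -74.0253164] 16.744620406260285 ((551.4764404296875, -72.31686401367188), 24.7480525970459)
mod [259.23650386 240.07455013] ((474.0901184082031, -111.64152526855469), (62.8251953125, 50.67612838745117), 78.51600646972656)
```

View pics/w2.png

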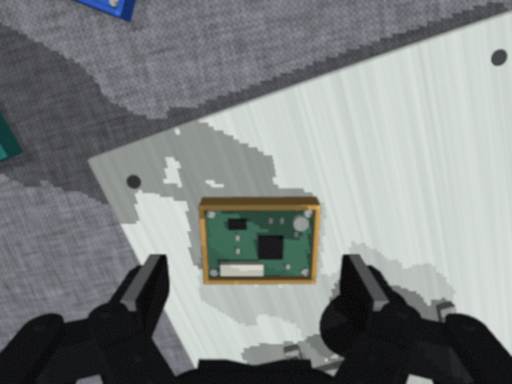

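The close wrist view shows the module (201–320, 197–283) centred between the finger tips (168 and 342) and parallel to them. I'll descend and grip.

Request:
send_rows:
  series:
    - [80,[0.01,0.04,-0.2],[0,0,0]]
    - [80,[0,0,-0.25],[0,0,0]]
    - [80,[0,0,0],[0,0,0]]
    - [60,[0,0,0],[0,0,0]]
    - [60,[0,0,0],[0,0,0]]
    - [60,[0,0,0],[0,0,0]]

```text
clock: 7.85
eef_pos: [475.9, -109.5, 33.2]
tool_rot: [3.142, 0.0, 2.944]
force: [-1.3, 0.6, 2.0]
width: 61.7
gripper_force: 65.6
```

Request:
send_rows:
  series:
    - [60,[0,0,0],[0,0,0]]
    - [60,[0,0,0],[0,0,0]]

```text
clock: 8.1
eef_pos: [475.9, -109.5, 33.2]
tool_rot: [3.141, 0.0, 2.944]
force: [-1.3, 0.5, 6.3]
width: 61.9
gripper_force: 65.9
```

```bash
python3 w.py
```

```text
plate ((492.41943359375, -83.13395690917969), (199.77198791503906, 208.3672637939453), 3.1438446044921875)
disc fit [568.07500536 -47.7168723 ] 8.264417590125348 ((567.5763549804688, -46.9444694519043), 10.907679557800293)
mod [254.20309051 265.54746137] ((474.6653137207031, -108.75525665283203), (64.21342468261719, 51.47980880737305), 78.67373657226562)
[ 475.84979015 -109.48859391   33.22770778] [3.14145873e+00 2.77612086e-04 2.94437721e+00] [-1.02274925  0.87068738  6.39018162] 62.09321316860749 8.15
```

Request:
send_rows:
  series:
    - [60,[0.12,0.16,0],[0,0,0.74]]
    - [60,[0.12,0.16,0],[0,0,0.74]]
    - [60,[0.12,0.16,0],[0,0,0.74]]
    - [60,[0.12,0.16,0],[0,0,0.75]]
    - [60,[0.13,0.15,0],[0,0,0.75]]
    - [60,[0,0,0],[0,0,0]]

```text
clock: 8.9
eef_pos: [513.9, -61.0, 33.2]
tool_rot: [3.141, 0.002, -3.011]
force: [1.9, 1.3, 5.8]
width: 61.9
gripper_force: 65.8
```

```bash
python3 - <<'E'
from w import *
s=sensors.read_state(); print(s["eef_pos"],np.degrees(s["tool_rot"]),s["force"],s["width"],s["clock"])
d=cam("wrist"); wmeas(d); np.savez("w3.npz",**d)
cv2.imwrite("pics/w3.png",d["img"][...,::-1])
E
```

```text
[513.89103998 -60.96649537  33.2370892 ] [ 1.79989360e+02  1.26179558e-01 -1.72534252e+02] [1.89043466 1.3094061  5.83219119] 61.927671365902924 8.9
plate ((499.46539306640625, -63.82240295410156), (201.4590606689453, 236.9071044921875), 7.45341157913208)
disc fit [560.31042677 -56.19253688] 21.714464297622303 ((554.7068481445312, -56.97506332397461), 29.158885955810547)
mod [254.49890591 266.40262582] ((513.7625732421875, -60.73333740234375), (53.84000015258789, 64.94659423828125), 7.44240140914917)
```

View pics/w3.png

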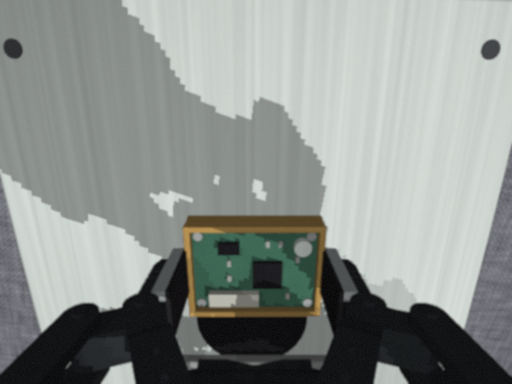

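The module is held square (190–325, 217–318), the disc shows behind it at (252,335), and the two front plate screws are at (12,48) and (490,48). I'll use the screws as a centring reference.

```bash
cat > v.py <<'E'
from w import *
def holes(d,a,b):
    out=[]
    g=cv2.cvtColor(d["img"],cv2.COLOR_RGB2GRAY)
    for (u,v) in (a,b):
        u0,v0=max(u-18,0),max(v-18,0); m=(g[v0:v+18,u0:u+18]<95).astype(np.uint8)
        c=max(cv2.findContours(m,0,1)[0],key=cv2.contourArea); M=cv2.moments(c)
        out.append(plane(d,u0+M["m10"]/M["m00"],v0+M["m01"]/M["m00"],14.)[:2])
    return np.array(out)
E
python3 - <<'E'
from v import *
d={k:v for k,v in np.load("w3.npz").items()}
h=holes(d,(12,48),(490,48)); mid=h.mean(0); t=h[1]-h[0]; L=np.linalg.norm(t); t/=L
ang=np.degrees(np.arctan2(t[1],t[0])); print(h,L,"yaw",ang-90)
print("mod lateral",(np.array([513.76,-60.73])-mid)@t,"tcp lateral",(np.array([513.9,-61.0])-mid)@t)
x=np.array([t[1],-t[0]]); print("mod ahead of holes",(np.array([513.76,-60.73])-mid)@x)
d1={k:v for k,v in np.load("w1.npz").items()}
h=holes(d1,(164,121),(322,71)); h2=holes(d1,(222,276),(359,240))
for q in (h,h2): print(q,np.linalg.norm(q[1]-q[0]),np.degrees(np.arctan2(*(q[1]-q[0])[::-1]))-90)
print((h.mean(0)+h2.mean(0))/2)
E
```

```text
[[ 430.62136709 -173.60811819]
 [ 405.21346801   24.57875008]] 199.8088989265008 yaw 7.305567896847663
mod lateral 1.4853427501679222 tcp lateral 1.1997320460834273
mod ahead of holes 96.8174151801287
[[ 408.7693103  -185.45304475]
 [ 383.62695866   10.62120354]] 197.67966179270724 7.30708988487801
[[ 657.94485197 -144.98125244]
 [ 655.34610382   59.44772291]] 204.44549262702563 0.7283178959347367
[526.42180619 -65.09134268]
```

Request:
send_rows:
  series:
    - [60,[0.14,0.01,0],[0,0,0]]
    - [60,[0.14,0.01,0],[0,0,0]]
    - [60,[0.14,0.015,0],[0,0,0]]
    - [60,[0.14,0.015,0],[0,0,0]]
    - [60,[0,0,0],[0,0,0]]

```text
clock: 9.57
eef_pos: [545.9, -59.1, 33.2]
tool_rot: [3.141, -0.001, -3.014]
force: [-2.9, -0.4, 6.7]
width: 61.5
gripper_force: 66.1
```

Request:
send_rows:
  series:
    - [60,[0.03,0.004,0],[0,0,0]]
    - [60,[0.03,0.004,0],[0,0,0]]
    - [60,[0,0,0],[0,0,0]]

```text
clock: 9.95
eef_pos: [547.9, -58.9, 33.2]
tool_rot: [3.141, -0.003, -3.015]
force: [-5.3, -0.6, 10.2]
width: 62.3
gripper_force: 66.4
```

Request:
send_rows:
  series:
    - [60,[0.02,0.003,0],[0,0,0]]
    - [60,[0,0,0],[0,0,0]]

```text
clock: 10.2
eef_pos: [548.9, -58.8, 33.2]
tool_rot: [3.141, -0.004, -3.015]
force: [-4.4, -0.1, 9.9]
width: 62.0
gripper_force: 66.4
```

Request:
send_rows:
  series:
    - [60,[0.02,0.003,0],[0,0,0]]
    - [60,[0,0,0],[0,0,0]]

```text
clock: 10.45
eef_pos: [550.1, -58.6, 33.2]
tool_rot: [3.141, -0.004, -3.014]
force: [-4.2, 0.8, 10.5]
width: 61.8
gripper_force: 66.4
```

Request:
send_rows:
  series:
    - [60,[0.02,0.003,0],[0,0,0]]
    - [60,[0,0,0],[0,0,0]]

```text
clock: 10.7
eef_pos: [551.2, -58.4, 33.2]
tool_rot: [3.141, -0.004, -3.015]
force: [-4.6, -0.8, 11.0]
width: 61.8
gripper_force: 66.5
```

```bash
python3 w.py
```

```text
plate ((536.0869140625, -59.17437744140625), (201.0602569580078, 236.9822235107422), 7.329141616821289)
disc fit [560.67381601 -50.52665308] 8.674272152431485 ((560.5322265625, -50.61286544799805), 10.462082862854004)
mod [255.12798265 265.6637744 ] ((549.0458984375, -57.728614807128906), (52.75212478637695, 65.52262878417969), 7.2022552490234375)
[551.14559949 -58.46605355  33.2103515 ] [ 3.14091664 -0.00377821 -3.01458035] [-4.91736385 -0.99096546 10.83261373] 61.55797930447737 10.75
```

Still sliding freely (steady ~4.5 N drag). I'll go on until the stop is felt.

Request:
send_rows:
  series:
    - [60,[0.02,0.003,0],[0,0,0]]
    - [60,[0,0,0],[0,0,0]]

```text
clock: 11.0
eef_pos: [551.2, -58.4, 33.2]
tool_rot: [3.141, -0.006, -3.015]
force: [-6.8, -1.2, 12.1]
width: 61.5
gripper_force: 66.7
```

Request:
send_rows:
  series:
    - [60,[0.02,0.003,0],[0,0,0]]
    - [60,[0,0,0],[0,0,0]]

```text
clock: 11.25
eef_pos: [551.2, -58.5, 33.2]
tool_rot: [3.14, -0.008, -3.015]
force: [-9.0, -0.7, 15.3]
width: 61.9
gripper_force: 66.9
```

Request:
send_rows:
  series:
    - [60,[0.02,0.003,0],[0,0,0]]
    - [60,[0,0,0],[0,0,0]]

```text
clock: 11.5
eef_pos: [551.3, -58.5, 33.2]
tool_rot: [3.14, -0.01, -3.015]
force: [-11.0, -1.7, 17.0]
width: 62.1
gripper_force: 67.2
```

The module is against the stop: x is stalled at 551.2 and the force is rising. I'll check the lateral position.

```bash
python3 - <<'E'
from w import *
d=cam("wrist"); np.savez("w4.npz",**d); a=cv2.resize(d["img"],None,fx=1.5,fy=1.5)
cv2.imwrite("pics/w4.png",a[...,::-1])
E
```

```text
(no output)
```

View pics/w4.png

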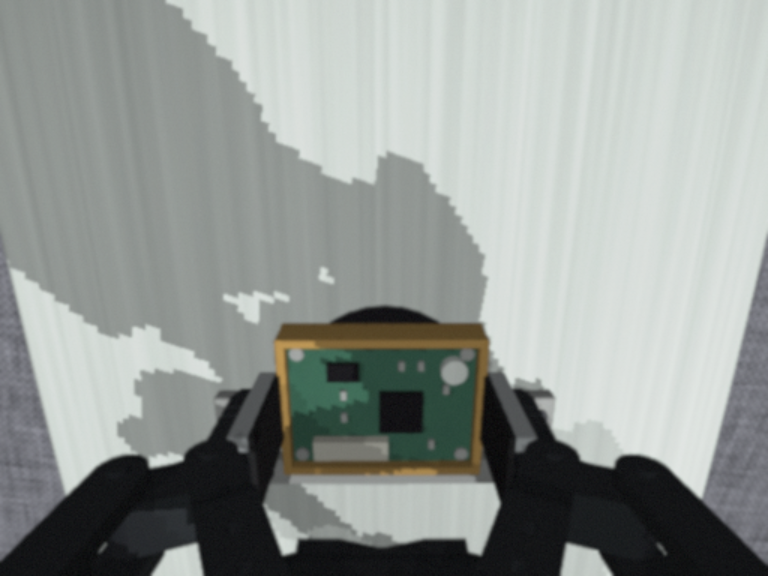

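The stop's side ends are visible at (216,397) and (552,397), and the module's top front corners at (277,343) and (488,343). I'll convert these to a lateral offset.

```bash
python3 - <<'E'
from w import *
d={k:v for k,v in np.load("w4.npz").items()}
t=np.array([-np.sin(np.radians(7.31)),np.cos(np.radians(7.31))]); x=np.array([t[1],-t[0]])
def pt(u,v,z): p=plane(d,np.array(u/1.5-.17),np.array(v/1.5-.17),z)[:2]; return round(p@t,1),round(p@x,1)
print("stops",pt(216,397,20.),pt(552,397,20.))
print("mod",pt(277,345,28.),pt(488,345,28.),pt(289,474,28.),pt(483,474,28.),"disc top",pt(385,306,14.))
# plate side edges, white->mat transition on several rows
P=cloud(d);hsv=cv2.cvtColor(d["img"],cv2.COLOR_RGB2HSV).astype(int)
for v in (200,230,260,290,310):
    m=np.flatnonzero(d["img"][v].min(1)>125); l,r=m[0],m[-1]
    p=plane(d,np.array([l,r+1])-.5,np.array([v,v]),14.)[:,:2]@t; print(v,l,r,p,p.mean(),p[1]-p[0])
s=sensors.read_state(); print("tcp",s["eef_pos"][:2]@t,s["eef_pos"][:2]@x)
E
```

```text
stops (np.float64(-181.7), np.float64(540.3)) (np.float64(-72.5), np.float64(540.6))
mod (np.float64(-158.7), np.float64(518.4)) (np.float64(-96.6), np.float64(518.6)) (np.float64(-158.0), np.float64(563.9)) (np.float64(-95.1), np.float64(564.2)) disc top (np.float64(-126.8), np.float64(511.2))
200 3 501 [-249.48864179   -8.15313488] -128.82088833225728 241.33550690821787
230 2 503 [-253.90517456   -3.30872023] -128.60694739502304 250.59645432208788
260 2 487 [-258.17058031   -7.79843225] -132.9845062800127 250.3721480602414
290 24 490 [-250.55192586   -1.87238972] -126.21215779113439 248.67953613482968
310 37 474 [-246.2252956    -7.91959498] -127.07244529101361 238.30570062517833
tcp -128.13192435044016 539.3183517447949
```

Centred within about 0.5 mm and seated. Next I ease the push, release and rise.

Request:
send_rows:
  series:
    - [60,[-0.04,-0.005,0],[0,0,0]]
    - [60,[0,0,0],[0,0,0]]
    - [80,[0,0,0],[0,0,0]]
    - [80,[0,0,0],[0,0,0]]
    - [80,[0,0,0],[0,0,0]]
    - [80,[0,0,0.5],[0,0,0]]
    - [80,[-0.5,0,0.9],[0,0,0]]
    - [80,[-0.5,0,0.8],[0,0,0]]

```text
clock: 12.55
eef_pos: [493.9, -57.8, 166.0]
tool_rot: [-3.142, 0.0, -3.014]
force: [0.4, -0.0, 0.1]
width: 80.2
gripper_force: 0.0
```

Request:
send_rows:
  series:
    - [0,[-0.5,0,0.8],[0,0,0]]
    - [0,[0,0,0.8],[0,0,0]]
    - [0,[0,0,0.6],[0,0,0]]
    - [0,[0,0,0],[0,0,0]]
    - [0,[0,0,0],[0,0,0]]

```text
clock: 13.18
eef_pos: [464.0, -57.5, 296.4]
tool_rot: [3.141, -0.001, -3.014]
force: [0.5, 1.3, 0.2]
width: -0.2
gripper_force: 0.0
```

```bash
python3 - <<'E'
from w import *
d=cam("wrist"); P,hsv,near=wmeas(d); np.savez("w5.npz",**d)
s=sensors.read_state(); print(s["eef_pos"],s["tool_rot"],s["width"],s["clock"])
cv2.imwrite("pics/w5.png",d["img"][...,::-1])
E
```

```text
plate ((530.9702758789062, -59.65043640136719), (268.48406982421875, 239.29087829589844), 7.305360317230225)
disc fit [558.07590674 -51.61434691] 7.179499588888878 ((558.0701904296875, -51.63811111450195), 8.202448844909668)
mod [245.14649682 219.85987261] ((548.3593139648438, -58.46509552001953), (51.02971267700195, 62.373985290527344), 7.285053253173828)
[463.68826882 -57.60110449 295.91335737] [ 3.14118288e+00 -2.07105613e-03 -3.01397490e+00] -0.21598422438569836 13.225
```

View pics/w5.png

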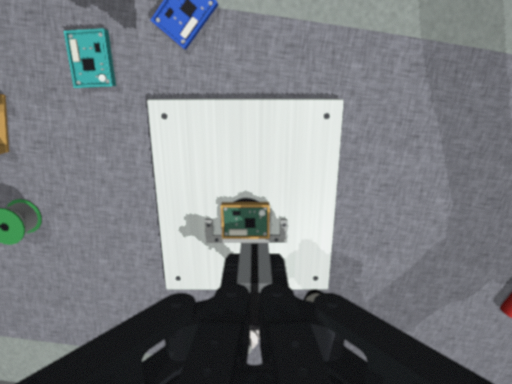

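The module sits between the stops at (246,220), square. The picture leaves a possible 1–2 mm gap to the rear stop, so I'll give it a light push at the front middle with closed fingers to make sure.

Request:
send_rows:
  series:
    - [0,[0.3,-0.05,-0.8],[0,0,0]]
    - [0,[0.3,-0.05,-0.8],[0,0,0]]
    - [0,[0,0,-0.8],[0,0,0]]
    - [0,[0,0,-0.8],[0,0,0]]
    - [0,[0,0,-0.7],[0,0,0]]
    - [0,[0,0,-0.4],[0,0,0]]
    - [0,[0,0,0],[0,0,0]]
    - [0,[0,0,0],[0,0,0]]

```text
clock: 14.22
eef_pos: [500.3, -64.0, 39.0]
tool_rot: [-3.141, -0.0, -3.014]
force: [0.7, -0.5, -0.3]
width: -0.3
gripper_force: 0.0
```

Request:
send_rows:
  series:
    - [0,[0.1,0.013,0],[0,0,0]]
    - [0,[0.1,0.013,0],[0,0,0]]
    - [0,[0.05,0.006,0],[0,0,0]]
    - [0,[0,0,0],[0,0,0]]

```text
clock: 14.72
eef_pos: [515.8, -61.8, 39.1]
tool_rot: [-3.141, 0.001, -3.014]
force: [-0.0, -0.2, -0.2]
width: -0.1
gripper_force: 0.0
```

Request:
send_rows:
  series:
    - [0,[0,0,-0.06],[0,0,0]]
    - [0,[0.02,0.003,0],[0,0,0]]
    - [0,[0.02,0.003,0],[0,0,0]]
    - [0,[0,0,0],[0,0,0]]

```text
clock: 15.22
eef_pos: [517.6, -61.6, 35.2]
tool_rot: [3.141, -0.0, -3.014]
force: [-0.3, -0.7, -1.3]
width: 0.1
gripper_force: 0.2
```

Request:
send_rows:
  series:
    - [0,[0.02,0.003,0],[0,0,0]]
    - [0,[0.02,0.003,0],[0,0,0]]
    - [0,[0,0,0],[0,0,0]]

```text
clock: 15.6
eef_pos: [517.7, -61.5, 35.1]
tool_rot: [3.141, -0.005, -3.015]
force: [-5.9, -1.6, 4.6]
width: -0.0
gripper_force: 2.8
```

Request:
send_rows:
  series:
    - [0,[0.02,0.003,0],[0,0,0]]
    - [0,[0.02,0.003,0],[0,0,0]]
    - [0,[0,0,0],[0,0,0]]

```text
clock: 15.98
eef_pos: [517.9, -61.4, 34.9]
tool_rot: [3.14, -0.009, -3.015]
force: [-8.4, -2.0, 6.1]
width: 0.1
gripper_force: 4.7
```

Seated firmly (stalled at 517.7). Now I retreat and go behind the barrel on its outer side.

Request:
send_rows:
  series:
    - [0,[-0.5,-0.06,0],[0,0,0]]
    - [0,[-0.2,0,0.7],[0,0,0]]
    - [0,[0,0,0.95],[0,0,0]]
    - [0,[0,0,0.95],[0,0,0]]
    - [0,[0,0,0.95],[0,0,0]]
    - [0,[0,0,0.85],[0,0,0]]
    - [0,[0,0,0],[0,0,0]]

```text
clock: 16.85
eef_pos: [483.5, -64.8, 303.3]
tool_rot: [-3.14, 0.01, -3.014]
force: [-0.5, 0.5, -0.3]
width: 0.1
gripper_force: 0.0
```

Request:
send_rows:
  series:
    - [0,[0.8,0.4,0],[0,0,0]]
    - [0,[0.8,0.4,0],[0,0,0]]
    - [0,[0.8,0.4,0],[0,0,0]]
    - [0,[0.6,0.4,0],[0,0,0]]
    - [0,[0,0,0],[0,0,0]]
    - [0,[0,0,0],[0,0,0]]

```text
clock: 17.6
eef_pos: [659.7, 30.9, 297.8]
tool_rot: [-3.141, -0.003, -3.015]
force: [-0.3, -0.2, -0.1]
width: 0.1
gripper_force: 0.0
```

```bash
python3 - <<'E'
from h import *
s=sensors.read_state(); print(s["eef_pos"],s["clock"],s["qpos"])
for n in("side","scene"):
    d=cam(n);P=cloud(d);hsv=cv2.cvtColor(d["img"],cv2.COLOR_RGB2HSV)
    m=(P[...,2]>148)&(P[...,2]<180)&(abs(P[...,0]-620)<60)&(P[...,1]>-20)&(P[...,1]<80); p=P[m]; print(n,len(p),p.min(0),p.max(0),np.median(p[p[:,2]>170],0))
E
```

```text
[659.67434295  30.91309008 297.83932896] 17.6 [-0.29299851  0.62509103  0.36211199  1.42598161 -0.2298066   1.13493318
  1.80176867]
side 166 [593.57102984  13.7439145  148.01862886] [625.41923579  47.28589016 176.17078692] [608.56444545  29.29949997 174.21362416]
scene 149 [597.07243829  18.89959934 148.03109434] [628.79215268  50.34434885 175.70025798] [613.44270595  34.6282338  173.27070274]
```

Request:
send_rows:
  series:
    - [0,[0,0.05,-0.8],[0,0,0]]
    - [0,[0,0.05,-0.8],[0,0,0]]
    - [0,[0,0,-0.8],[0,0,0]]
    - [0,[0,0,-0.4],[0,0,0]]
    - [0,[0,0,0],[0,0,0]]
    - [0,[0,0,0],[0,0,0]]

```text
clock: 18.45
eef_pos: [661.3, 36.9, 132.9]
tool_rot: [-3.141, 0.002, -3.015]
force: [1.3, -0.5, 0.5]
width: -0.2
gripper_force: 0.0
```

```bash
python3 - <<'E'
import numpy as np
pv=np.array([635.,-46.]); R=lambda a:np.array([[np.cos(a),-np.sin(a)],[np.sin(a),np.cos(a)]])
prev=np.array([659.7,37.])
for th in np.arange(1.95,0.29,-0.15):
    p=pv+R(.1275)@(84*np.array([-np.cos(th),np.sin(th)])); print(round(th,2),p.round(1),((p-prev)/60).round(2)); prev=p
E
```

```text
1.95 [655.9  35.4] [-0.06 -0.03]
1.8 [643.5  37.6] [-0.21  0.04]
1.65 [630.9  37.9] [-0.21  0.01]
1.5 [618.5  36.4] [-0.21 -0.03]
1.35 [606.3  33. ] [-0.2  -0.06]
1.2 [594.9  27.8] [-0.19 -0.09]
1.05 [584.3  21. ] [-0.18 -0.11]
0.9 [574.8  12.6] [-0.16 -0.14]
0.75 [566.8   3. ] [-0.13 -0.16]
0.6 [560.2  -7.8] [-0.11 -0.18]
0.45 [555.3 -19.4] [-0.08 -0.19]
0.3 [552.2 -31.6] [-0.05 -0.2 ]
```

Request:
send_rows:
  series:
    - [0,[-0.12,0,0],[0,0,0]]
    - [0,[-0.12,0,0],[0,0,0]]
    - [0,[-0.13,0,0],[0,0,0]]
    - [0,[-0.12,0,0],[0,0,0]]
    - [0,[-0.1,-0.01,0],[0,0,0]]
    - [0,[-0.1,-0.02,0],[0,0,0]]
    - [0,[-0.1,-0.03,0],[0,0,0]]
    - [0,[-0.1,-0.03,0],[0,0,0]]

```text
clock: 19.45
eef_pos: [606.9, 32.1, 131.3]
tool_rot: [3.141, 0.0, -3.014]
force: [3.4, -1.0, 0.7]
width: 0.1
gripper_force: 0.7
```

Request:
send_rows:
  series:
    - [0,[-0.1,-0.04,0],[0,0,0]]
    - [0,[-0.09,-0.05,0],[0,0,0]]
    - [0,[-0.09,-0.05,0],[0,0,0]]
    - [0,[-0.09,-0.06,0],[0,0,0]]
    - [0,[-0.08,-0.07,0],[0,0,0]]
    - [0,[-0.08,-0.07,0],[0,0,0]]
    - [0,[-0.07,-0.08,0],[0,0,0]]
    - [0,[0,0,0],[0,0,0]]

```text
clock: 20.45
eef_pos: [575.8, 5.5, 132.9]
tool_rot: [-3.138, 0.01, -3.014]
force: [10.8, -2.5, 1.5]
width: -0.0
gripper_force: 0.0
```

```bash
python3 - <<'E'
from h import *
d=cam("scene"); d2=cam("side")
a=np.hstack([cv2.resize(x["img"][y0:y0+110,x0:x0+110],(400,400)) for x,y0,x0 in ((d,130,180),(d2,130,220))]); cv2.imwrite("pics/s6.png",a[...,::-1])
E
```

```text
(no output)
```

View pics/s6.png

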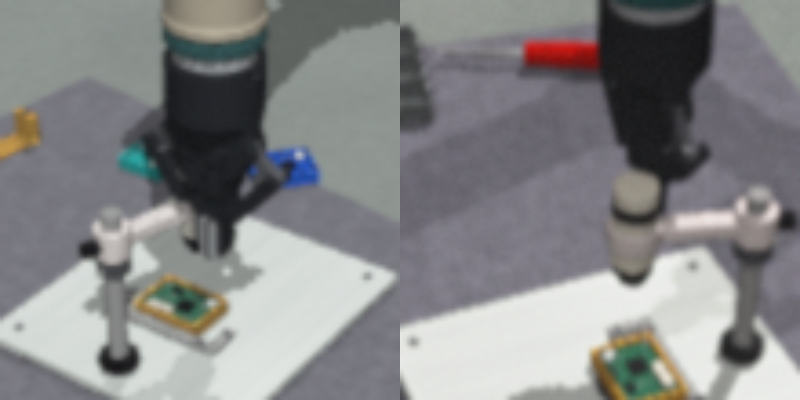

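The picture shows the barrel being pushed ahead of the fingers, about halfway in, with the module still in place (scene panel (180,305)). The tool is wedging along −x, so I'll locate the barrel and push from its +y side.

```bash
python3 - <<'E'
from h import *
d=cam("side");P=cloud(d);hsv=cv2.cvtColor(d["img"],cv2.COLOR_RGB2HSV).astype(int)
m=(P[...,2]>145)&(P[...,2]<180)&(P[...,0]>515)&(P[...,0]<612)&(P[...,1]>-75)&(P[...,1]<60)&(hsv[...,2]>90)
p=P[m]; print(len(p),p.min(0),p.max(0),np.median(p,0)); s=sensors.read_state(); print(s["eef_pos"],s["force"])
E
```

```text
160 [537.27366953 -53.10044945 145.40173445] [583.35020849  29.26631051 175.87158225] [550.87506075 -42.83233914 171.79547499]
[575.76301571   5.58867123 132.89232922] [10.50791356 -2.60721098  2.10385147]
```

The wide knuckles, not the tips, are against the barrel top. I'll back off, rise 20 mm and push with the tips from +y.

Request:
send_rows:
  series:
    - [0,[0.3,0.3,0],[0,0,0]]
    - [0,[0,0.3,0.15],[0,0,0]]
    - [0,[0,0,0.15],[0,0,0]]
    - [0,[-0.3,0,0],[0,0,0]]
    - [0,[-0.3,0,0],[0,0,0]]
    - [0,[0,0,0],[0,0,0]]
    - [0,[0,0,0],[0,0,0]]

```text
clock: 21.48
eef_pos: [553.8, 42.6, 149.8]
tool_rot: [-3.141, 0.001, -3.014]
force: [1.0, 0.4, 0.2]
width: 0.1
gripper_force: 0.0
```

Request:
send_rows:
  series:
    - [0,[0,-0.12,0],[0,0,0]]
    - [0,[0,-0.12,0],[0,0,0]]
    - [0,[0,-0.12,0],[0,0,0]]
    - [0,[0,-0.12,0],[0,0,0]]
    - [0,[0,-0.1,0],[0,0,0]]
    - [0,[0,0,0],[0,0,0]]

```text
clock: 22.22
eef_pos: [553.2, 7.4, 149.3]
tool_rot: [-3.141, -0.0, -3.015]
force: [-0.1, -0.2, 0.2]
width: 0.4
gripper_force: 0.0
```

Request:
send_rows:
  series:
    - [0,[0,-0.08,0],[0,0,0]]
    - [0,[0,-0.08,0],[0,0,0]]
    - [0,[0,-0.08,0],[0,0,0]]
    - [0,[0,0,0],[0,0,0]]

```text
clock: 22.72
eef_pos: [553.0, -7.0, 149.4]
tool_rot: [-3.141, -0.0, -3.015]
force: [-1.0, 0.3, 0.8]
width: 0.3
gripper_force: 0.8
```

Request:
send_rows:
  series:
    - [0,[0,-0.08,0],[0,0,0]]
    - [0,[0,-0.08,0],[0,0,0]]
    - [0,[0,0,0],[0,0,0]]

```text
clock: 23.1
eef_pos: [553.5, -16.8, 149.4]
tool_rot: [-3.141, 0.001, -3.015]
force: [-0.9, 0.7, 1.3]
width: -0.2
gripper_force: 0.7
```

Request:
send_rows:
  series:
    - [0,[0,-0.06,0],[0,0,0]]
    - [0,[0,-0.04,0],[0,0,0]]
    - [0,[0,0,0],[0,0,0]]

```text
clock: 23.48
eef_pos: [553.6, -19.5, 149.5]
tool_rot: [3.139, 0.001, -3.012]
force: [-1.7, 5.6, 2.9]
width: -0.2
gripper_force: 3.2
```

Request:
send_rows:
  series:
    - [0,[0,-0.05,0],[0,0,0]]
    - [0,[0,0,0],[0,0,0]]

```text
clock: 23.72
eef_pos: [553.7, -20.4, 149.8]
tool_rot: [3.136, 0.001, -3.011]
force: [-1.9, 10.0, 6.8]
width: 0.2
gripper_force: 5.4
```

Request:
send_rows:
  series:
    - [0,[0,0.3,0],[0,0,0]]
    - [0,[0,0.7,0.2],[0,0,0]]
    - [0,[0,0.5,0.9],[0,0,0]]
    - [0,[-0.5,0,0.9],[0,0,0]]
    - [0,[-0.9,0,0.4],[0,0,0]]
    - [0,[-0.9,0,0],[0,0,0]]
    - [0,[0,0,0],[0,0,0]]
    - [0,[0,0,0],[0,0,0]]

```text
clock: 24.72
eef_pos: [416.2, 65.4, 293.7]
tool_rot: [-3.141, 0.002, -3.014]
force: [-0.0, 0.6, -0.1]
width: 0.2
gripper_force: 0.0
```

```bash
python3 - <<'E'
from w import *
import m
s=sensors.read_state(); print(s["eef_pos"],s["force"],s["clock"])
ims=[]
for n in("side","scene"):
    d=cam(n);P=cloud(d)
    p=P[(P[...,2]>148)&(P[...,2]<180)&(abs(P[...,0]-550)<60)&(abs(P[...,1]+57)<60)]; print(n,len(p),p.min(0),p.max(0),"top mid",np.median(p[p[:,2]>171],0) if len(p) else 0); print(m.fit(d))
    y,x=(130,220) if n=="side" else (130,180); ims.append(cv2.resize(d["img"][y:y+110,x:x+110],(400,400)))
cv2.imwrite("pics/s7.png",np.hstack(ims)[...,::-1])
E
```

```text
[416.23574116  65.43686427 293.68644178] [-0.0074944   0.5928879  -0.14712331] 24.725
side 194 [536.6893876  -75.87248652 148.04499049] [568.61000449 -43.3884393  177.19416943] top mid [552.31812097 -60.45778157 174.09369001]
plate z 14.478620521701828
((532.3772583007812, -60.90043640136719), (272.1537170410156, 243.19406127929688), 7.234082221984863)
scene 127 [539.63299395 -70.99811499 148.20048963] [574.17353661 -38.91092916 175.6762407 ] top mid [556.13409981 -55.88674782 173.24316689]
plate z 12.245807309128168
((537.922607421875, -55.093017578125), (271.8512878417969, 241.0935821533203), 7.529479026794434)
```

View pics/s7.png

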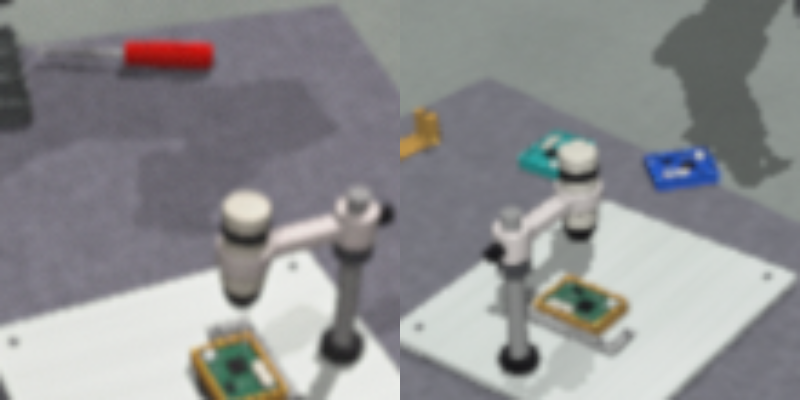

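The arm is fully in: 10 N at the end stop and the barrel over the seat. The module is in place against the stops and the robot is clear, so I'm handing in.

```bash
python3 -c "
from cell import ctrl; print(ctrl.finish_job())"
```

```text
the job is handed in; nothing more can be done
None
```

I handed the job in at about 25 s of the 72 s allowed: the module is seated square against the rear stop and centred to within about 1 mm, the microscope arm is swung in to its end stop, and I saw no bystander move; the hand-in gave no verdict.

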